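# Hang the rinsed fittings basket on the drying hook

## Robot

A 6-joint arm with a two-finger parallel gripper is mounted at the origin on the work surface. World frame = base frame: x ahead of the robot, y to its left, z up, the work surface at z = 0. Lengths are in m, angles in rad, forces in N, time in s.
With the tool pointing down it reaches from about 0.375 to 0.9 m from the base axis. Payload 3.1 kg.
Tool frame: the origin (TCP) lies midway between the tips of the shut fingers; the grasp point (between the pads) lies 19 mm behind it; z points along the fingers, y is the line along which they close (so a half turn about z gives the same grasp; the last joint's range is limited). The gripper opens to 85 mm and grips with 20 to 120 N. Pads are 22 mm wide; open, the fingers measure 114 mm over their backs; the gripper's body (76 mm by 85 mm) begins 54 mm behind the grasp point. The pads swing forward as they close: fully open they stand 13 mm farther back than shut.
Start: joints at [-1.361, 0.527, 1.433, -0, 1.181, -0.178], TCP at [0.237, -0.578, 0.231] pointing down, gripper open.
Joint ranges: [-3.08, 3.08], [-0.75, 2.2], [0.22, 2.44], [-1.43, 4.57], [0, 2.65], [-2.85, 2.85]. Speed limits (rad/s): [2.79, 2.79, 3.14, 3.14, 3.14, 3.14].

## Interface

Orientations are given as a unit quaternion [x, y, z, w].
In Python, from plant import readout, eyes, arm gives the robot as it stands.
- The arm moves only by the tool drive_tool, never from a script. Its argument "series" is text: rows parted by semicolons, each of 5 numbers parted by spaces: the opening in per cent of the stroke, from 0 (shut) to 100 (fully open), then the shift along the world's x, y, z in cm, then the turn about the world's z in rad. A call has 1 to 20 rows; each row is the pose to reach, as a shift and turn from the pose commanded when the call began; what a row does not reach only later rows make up. A row lasts 1/10 s, in which the tool goes at most 50 mm and 8.59 degrees, less where a joint would pass 70% of its speed; a pose out of reach is approached as far as the arm can. A call with a gripper value outside its range is refused whole. The fingers move at their own pace and stop on an object; "grip_force" is the grip in N (left out, the last holds). Time passes only in rows, so rows that repeat a pose let the fingers close. It gives the time, the measured TCP pose, the force, the opening and the grip force at its end, in the units of the state.
- readout.get_obs(): the state, without advancing time (a new reading comes with each control period).
- eyes.capture(name): name is "scene" or "top"; returns the picture (480x640x3 uint8, red, green, blue); there is no depth.
- eyes.get_calibration(name): a dict with "fx", "fy", "cx", "cy" (pixels), "extrinsics" (4x4, takes a point from camera to world coordinates). Camera axes: x right, y down, z forward; pixel columns grow to the right and rows downward; lengths in m; the calibration is good to about 2 mm. A picture is of the moment at which its call begins. get_calibration takes no time and is no camera call.
- arm.finish_job(): hands the job in; it is judged then, once.
The state is a dict: "time": time; "joints": joint angles; "joint_vel": joint speeds; "joint_efforts": joint torques, N m; "tool_pos": TCP position; "tcp_rot": TCP orientation; "force": force on the tool from outside, world axes, zero at the start; "wrist_torque": the same for the moment, N m; "grip_width": finger opening in m; "finger_force": force on a finger pad.
Only numpy, scipy, OpenCV 4.12 (cv2) and the standard library are available. Lean on these libraries where they do the work, as an engineer would, in place of code of your own. Each camera call takes 0.05 s, during which the arm holds its last target. There are 200 camera calls.

## Task

The wire basket of reactor fittings with the green handle has finished dripping on its steel hook: unhook it and hang it on the free green hook of the drying stand, and let go so that it hangs there quietly. Keep it level and up in the air all the way, never setting it down, and leave the blue-handled basket hanging as it is.

Things in the scene. Friction and masses are not known exactly. Their poses are not given: they have to be found in the camera images.
- basket_green: 80 x 80 mm steel wire basket on a bail (7 mm wire) with GREEN handle. Origin: wire centre at the bail's peak; z up. Bail in the y-z plane, an upturned V (falls 21 mm by y=+-38, then straight down), so it centres on a hook arm, which runs through it along x. Basket rim 95, bottom 145 mm below origin. Handle above: 16 mm thick in y, 26 wide in x, z +10 to +48; grip across y from above. 0.2-0.45 kg.
- basket_blue: Another basket of the same shape and axes, with a BLUE handle, hanging on a third stand like stand_wash. A bystander: leave it hanging. The three stands stand side by side, about 0.28 m apart in y, in any order, each turned up to 15 degrees; the middle one is about 0.1 m further from the robot.
- stand_wash: Fixed stand with a bare STEEL hook arm and a grey drip tray; the green-handled basket hangs from it at the start. Same shape, origin and axes as stand_dry. To pass over the upturned tip of a hook the bail must rise at least 20 mm above its hung height; it goes on and off the arm only at the open -x end.
- stand_dry: Fixed stand, free GREEN hook arm, white drip tray (28 mm high). Origin: on the bench at the foot of its upright rod (267 mm high). The arm, 8 mm round, points along -x (towards the robot), leaves the rod 231 mm up, dips at x=-90 mm, ends in an upturned tip at x=-114, top 241 mm up. A basket hung right has its origin at (-90, 0, 225) mm in this frame, axes parallel.
Things that resemble listed ones, but are neither listed nor needed, are in the scene too. Leave any yellow look-alike of the basket_green alone.

How it is judged:
By the outcome, as a careful person would: the job done as asked, in the order asked, and still so for the second after the job is handed in, with the robot touching nothing.
It also fails if it takes over 54 s, if anything falls off the work surface, if the arm or the gripper's body presses on something with over 40 N, if the wrist force passes 120 N, or if a joint passes its speed limit or range.

## Working session

There is one attempt and no reset: what is moved stays moved. The work goes in short steps, Python scripts to look and compute and a tool call to move; the robot and the scene stay as the last step left them, time stands still between calls to the robot, and variables do not carry over. Pictures are saved under pics/ and viewed, at most 10 in all, crops included, and the job is handed in when it is done.

Besides the shell and the picture viewer there is one more tool, called after "Request:" as name(argument=value, ...) on one line, values as JSON. drive_tool: Moves the arm, as the interface text tells. Its arguments: {"type":"object","properties":{"series":{"type":"string"},"grip_force":{"type":"number"}},"required":["series"]}

```bash
mkdir -p pics
python3 - <<'E'
from plant import readout, eyes, arm
import cv2,numpy as np
for n in ("scene","top"):
    cv2.imwrite(f"pics/{n}0.png",eyes.capture(n)[:,:,::-1])
    c=eyes.get_calibration(n);print(n,c["fx"],c["cx"],c["cy"],np.round(c["extrinsics"],3).tolist())
o=readout.get_obs();print(o["time"],o["tool_pos"],o["tcp_rot"],o["grip_width"])
E
```

```text
scene 483.8346421170079 324.4086399907855 237.23099656647216 [[0.697, 0.511, -0.503, 1.03], [0.717, -0.485, 0.501, -0.521], [0.012, -0.71, -0.704, 0.873], [0.0, 0.0, 0.0, 1.0]]
top 557.2014605719737 319.341787606855 242.240076296564 [[-0.0, -0.99, 0.14, 0.413], [-1.0, 0.004, 0.028, -0.017], [-0.028, -0.14, -0.99, 1.086], [0.0, 0.0, 0.0, 1.0]]
0.1 [ 0.23681106 -0.57770037  0.23042611] [ 9.81167431e-01  1.93156633e-01 -1.41617754e-05 -9.94095347e-04] 0.08557815522659543
```

View pics/scene0.png

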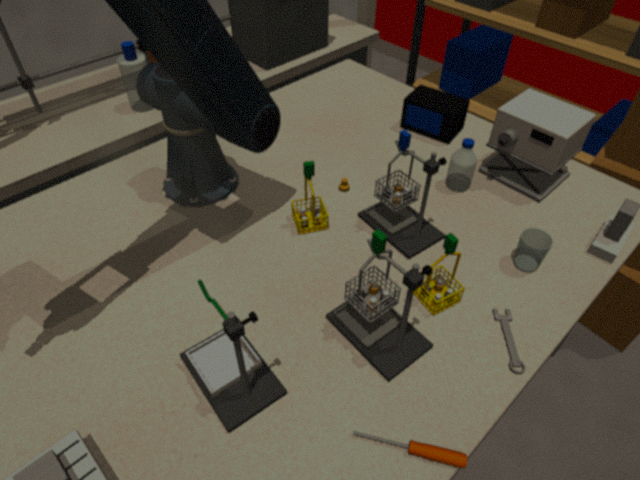

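View pics/top0.png

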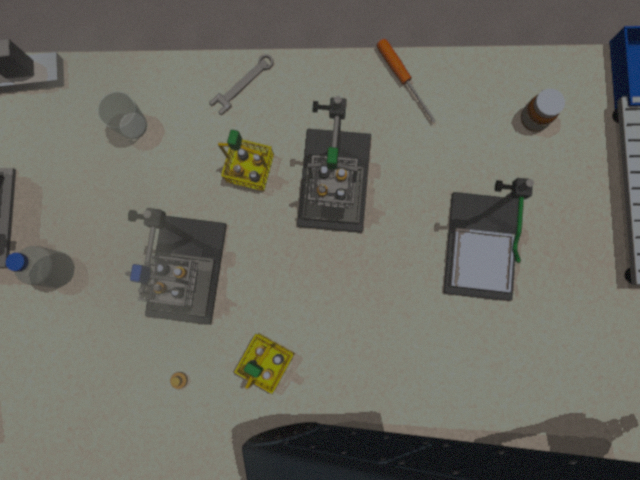

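Candidates for the green basket:
- Steel basket with green handle on the middle stand: scene (378,243), top (333,157).
- Yellow look-alikes with green handles: scene (309,170) and (450,243). Leave these.
- Blue-handled basket: scene (404,140). Leave this too.

I choose the middle steel one. The dry stand is the free green hook at scene (215,300), top (519,230). Next are the close crops.

Run:
```python
import cv2,numpy as np
s=cv2.imread("pics/scene0.png");t=cv2.imread("pics/top0.png")
f=lambda im,x,y,w,h,k:cv2.convertScaleAbs(cv2.resize(im[y:y+h,x:x+w],None,fx=k,fy=k,interpolation=cv2.INTER_CUBIC),alpha=1.6)
a=f(s,325,220,130,100,3);b=f(t,280,85,130,100,3)
c=f(s,175,265,130,100,3);d=f(t,430,165,130,100,3)
cv2.imwrite("pics/crop.png",np.vstack([np.hstack([a,b]),np.hstack([c,d])]))
```

```text
(no output)
```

View pics/crop.png

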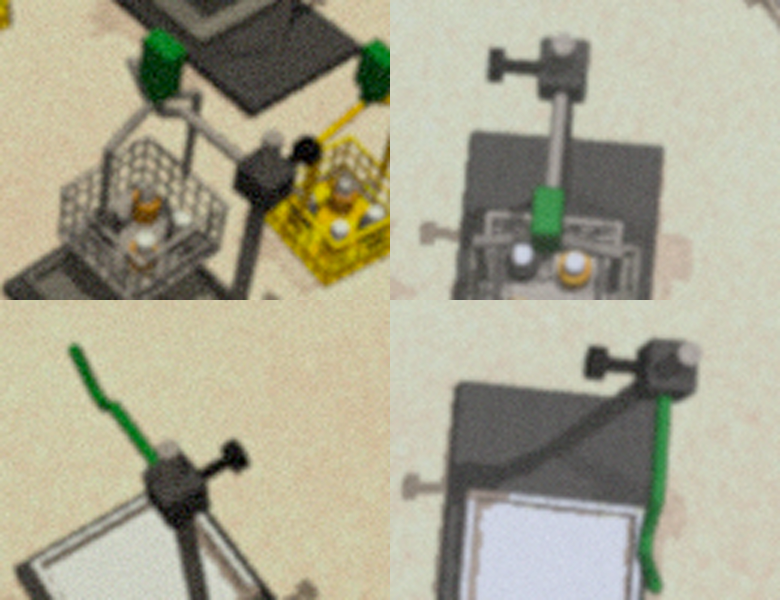

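The crop confirms a steel basket with a green handle on the steel hook. Rod cap is at top (337.7,99) and scene (415.7,266), handle top at top (332.7,155.7) and scene (380.3,235). For the dry stand, the rod cap is at top (529.3,182.7) and scene (231,315), the hook tip at top (519,261) and scene (199.7,281).

```bash
cat > h.py <<'E'
import numpy as np
from plant import eyes
from scipy.optimize import least_squares
C={n:eyes.get_calibration(n) for n in("scene","top")}
def proj(n,p):
    c=C[n];q=np.linalg.inv(c["extrinsics"])@np.append(p,1)
    return np.array([c["fx"]*q[0]/q[2]+c["cx"],c["fy"]*q[1]/q[2]+c["cy"]])
def tri(obs): # obs: {cam:px}
    r=least_squares(lambda p:np.concatenate([proj(n,p)-u for n,u in obs.items()]),[.6,0,.25]);return r.x,r.fun
def fit(pts): # [(local,{cam:px})] -> x,y,yaw, dz
    def f(s):
        a=s[2];R=np.array([[np.cos(a),-np.sin(a),0],[np.sin(a),np.cos(a),0],[0,0,1]])
        return np.concatenate([proj(n,R@l+[s[0],s[1],0])-u for l,o in pts for n,u in o.items()])
    r=least_squares(f,[.65,0,0]);return r.x,r.fun
E
python3 - <<'E'
from h import *
np.set_printoptions(precision=4,suppress=True)
wr={"top":(337.7,99),"scene":(415.7,266)};hd={"top":(332.7,155.7),"scene":(380.3,235)}
dr={"top":(529.3,182.7),"scene":(231,315)};dt={"top":(519,261),"scene":(199.7,281)}
for o in(wr,hd,dr,dt):print(*tri(o))
for n,p in(("wash",[([0,0,.267],wr),([-.09,0,.273],hd)]),("dry",[([0,0,.267],dr),([-.114,0,.240],dt)])):
    s,e=fit(p);print(n,s,e,"hang",s[:2]-.09*np.array([np.cos(s[2]),np.sin(s[2])]))
E
```

```text
[ 0.7515 -0.0232  0.2653] [ 0.5042  0.4937  0.7559 -0.1489]
[ 0.6615 -0.0141  0.2679] [-0.2062 -0.1923 -0.3277  0.0525]
[ 0.6176 -0.309   0.264 ] [0.3575 0.2603 0.4583 0.0078]
[ 0.5034 -0.2962  0.2361] [-0.2028 -0.1397 -0.2809 -0.0153]
wash [ 0.7511 -0.0236 -0.0941] [ 0.7351  0.2393  0.6328 -0.8352  0.4575 -1.2174 -0.4233 -1.6902] hang [ 0.6615 -0.0151]
dry [ 0.6176 -0.3087 -0.1129] [ 0.9036 -0.2699  0.3545 -1.2095  0.4454 -1.0459 -0.2302 -1.2664] hang [ 0.5282 -0.2986]
```

Request:
drive_tool(series="100 0 0 5 0;100 0 0 10 0;100 0 0 15 0;100 42.5 56.3 15 -0.48;100 42.5 56.3 15 -0.48;100 42.5 56.3 15 -0.48;100 42.5 56.3 15 -0.48;100 42.5 56.3 15 -0.48;100 42.5 56.3 15 -0.48;100 42.5 56.3 15 -0.48;100 42.5 56.3 15 -0.48;100 42.5 56.3 15 -0.48;100 42.5 56.3 15 -0.48;100 42.5 56.3 15 -0.48;100 42.5 56.3 15 -0.48;100 42.5 56.3 15 -0.48;100 42.5 56.3 15 -0.48;100 42.5 56.3 15 -0.48;100 42.5 56.3 15 -0.48;100 42.5 56.3 15 -0.48")

```text
time: 2.1
tool_pos: [0.6612, -0.0161, 0.3807]
tcp_rot: [0.999, -0.046, -0.001, 0.0]
force: [-0.2, -0.2, -0.5]
grip_width: 0.0859
finger_force: 0.0
```

Run:
```python
from h import *
from plant import readout
import cv2
from scipy.spatial.transform import Rotation as R
f=lambda im,x,y,w,h,k:cv2.convertScaleAbs(cv2.resize(im[y:y+h,x:x+w],None,fx=k,fy=k,interpolation=cv2.INTER_CUBIC),alpha=1.6)
a=f(eyes.capture("scene")[:,:,::-1],310,150,130,190,3);b=f(eyes.capture("top")[:,:,::-1],270,65,130,190,3)
cv2.imwrite("pics/a1.png",np.hstack([a,b]))
o=readout.get_obs();print(o["time"],o["tool_pos"],R.from_quat(o["tcp_rot"]).as_matrix().round(3),o["force"],o["joints"])
```

```text
2.2 [ 0.66112668 -0.01687231  0.38134141] [[ 0.996 -0.093 -0.001]
 [-0.093 -0.996 -0.   ]
 [-0.001  0.    -1.   ]] [-0.61522299 -0.66694079 -0.22853588] [-1.93916919e-01  4.63526259e-01  1.12779184e+00 -5.20498904e-04
  1.55090619e+00  1.47013175e+00]
```

View pics/a1.png

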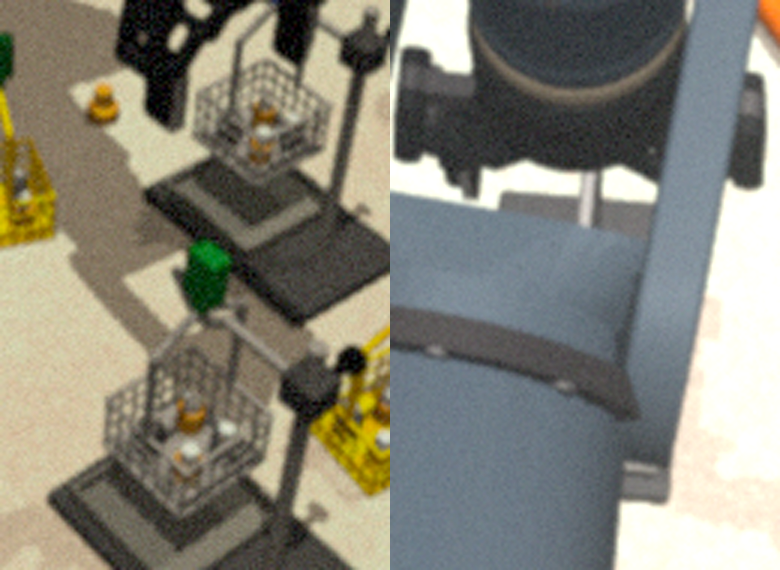

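The handle is still at scene (380,235), with the open fingers above and around it. I'll descend and grip.

Request:
drive_tool(series="100 0 0.1 -3 0;100 0 0.1 -6 0;100 0 0.1 -9 0;100 0 0.1 -11 0;100 0 0.1 -12.5 0;100 0 0.1 -13.5 0;100 0 0.1 -14.2 0;100 0 0.1 -14.2 0;0 0 0.1 -14.2 0;0 0 0.1 -14.2 0;0 0 0.1 -14.2 0;0 0 0.1 -14.2 0;0 0 0.1 -14.2 0;0 0 0.1 -14.2 0;0 0 0.1 -14.2 0;0 0 0.1 -14.2 0;0 0 0.1 -14.2 0;0 0 0.1 -14.2 0", grip_force=60)

```text
time: 4.0
tool_pos: [0.6622, -0.0148, 0.2398]
tcp_rot: [0.999, -0.046, 0.0, 0.0]
force: [-0.8, -3.1, 3.7]
grip_width: 0.0153
finger_force: 60.2
```

Request:
drive_tool(series="0 0 0 0.5 0;0 0 0 1 0;0 0 0 1.5 0;0 0 0 2 0;0 0 0 2.5 0;0 0 0 2.9 0;0 0 0 2.9 0;0 0 0 2.9 0")

```text
time: 4.8
tool_pos: [0.6619, -0.0143, 0.2684]
tcp_rot: [0.999, -0.046, 0.0, -0.0]
force: [0.2, 0.2, -5.0]
grip_width: 0.0153
finger_force: 59.3
```

Run:
```python
from h import *
import cv2
f=lambda im,x,y,w,h,k:cv2.convertScaleAbs(cv2.resize(im[y:y+h,x:x+w],None,fx=k,fy=k,interpolation=cv2.INTER_CUBIC),alpha=1.6)
cv2.imwrite("pics/a2.png",f(eyes.capture("scene")[:,:,::-1],300,150,170,190,3))
```

```text
(no output)
```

View pics/a2.png

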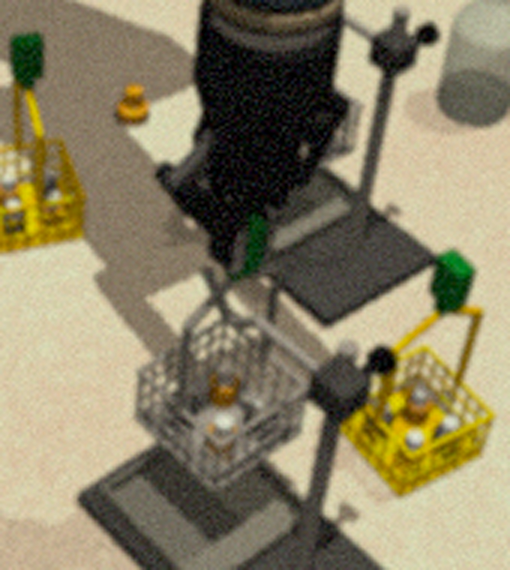

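The bail is about 29 mm up, level, and clear of the tip at crop (212,272). Next I back off along the arm's axis.

Request:
drive_tool(series="0 -0.6 0.05 0 0;0 -1.5 0.15 0 0;0 -2.5 0.25 0 0;0 -3.5 0.35 0 0;0 -4.5 0.4 0 0;0 -5.5 0.5 0 0;0 -6.5 0.6 0 0;0 -7.5 0.7 0 0;0 -8.2 0.8 0 0;0 -8.5 0.8 0 0;0 -8.5 0.8 0 0")

```text
time: 5.95
tool_pos: [0.5767, -0.0063, 0.2685]
tcp_rot: [0.999, -0.046, 0.0, 0.0]
force: [0.9, 0.5, -3.8]
grip_width: 0.0154
finger_force: 59.2
```

Request:
drive_tool(series="0 -0.4 -0.8 0 0;0 -1 -2.2 0 0;0 -1.9 -4 0 0;0 -2.9 -6 0 0;0 -3.8 -8 0 0;0 -4.8 -10 0 -0.02;0 -5.7 -12 0 -0.02;0 -6.7 -14 0 -0.02;0 -7.6 -16 0 -0.02;0 -8.6 -18 0 -0.02;0 -9.5 -20 0 -0.02;0 -10.5 -22 0 -0.02;0 -11.4 -24 0 -0.02;0 -12.3 -26 0 -0.02;0 -13 -27.5 0 -0.02;0 -13.3 -28.2 0 -0.02;0 -13.3 -28.3 0 -0.02;0 -13.3 -28.3 0 -0.02;0 -13.3 -28.3 0 -0.02")

```text
time: 7.85
tool_pos: [0.444, -0.2886, 0.2683]
tcp_rot: [0.998, -0.055, -0.0, -0.0]
force: [-0.6, 1.4, -2.9]
grip_width: 0.0155
finger_force: 59.2
```

Run:
```python
from h import *
import cv2
f=lambda im,x,y,w,h,k:cv2.convertScaleAbs(cv2.resize(im[y:y+h,x:x+w],None,fx=k,fy=k,interpolation=cv2.INTER_CUBIC),alpha=1.6)
a=f(eyes.capture("scene")[:,:,::-1],130,210,190,190,2);b=f(eyes.capture("top")[:,:,::-1],410,150,190,190,2)
cv2.imwrite("pics/a3.png",np.hstack([a,b]))
```

```text
(no output)
```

View pics/a3.png

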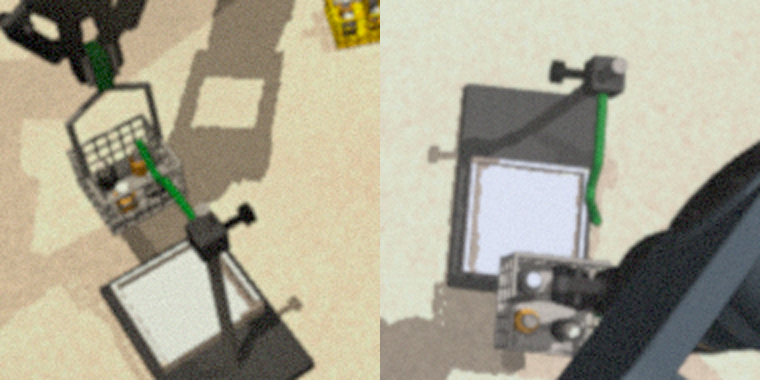

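Basket is level in front of the hook. Bail peak is about scene (184,253), hook tip (200,281). I'll check that against the prediction.

Run:
```python
from h import *
for p in([.444,-.2886,.254],[.4432,-.2889,.254],[.444,-.2886,.249]):print(proj("scene",p))
```

```text
[182.09203524 253.21521947]
[181.69317561 253.06025907]
[182.64661292 255.16894683]
```

Request:
drive_tool(series="0 0.5 -0.05 0.2 0;0 1.3 -0.15 0.2 0;0 2.2 -0.25 0.2 0;0 3.1 -0.35 0.2 0;0 4 -0.45 0.2 0;0 5 -0.6 0.2 0;0 6 -0.7 0.2 0;0 7 -0.8 0.2 0;0 7.8 -0.9 0.2 0;0 8.3 -0.95 0.2 0;0 8.5 -1 0.2 0;0 8.5 -1 0.2 0;0 8.5 -1 0.2 0")

```text
time: 9.25
tool_pos: [0.5286, -0.2992, 0.2702]
tcp_rot: [0.998, -0.056, -0.0, -0.0]
force: [-0.3, 0.9, -3.6]
grip_width: 0.0152
finger_force: 59.2
```

Run:
```python
from h import *
import cv2
f=lambda im,x,y,w,h,k:cv2.convertScaleAbs(cv2.resize(im[y:y+h,x:x+w],None,fx=k,fy=k,interpolation=cv2.INTER_CUBIC),alpha=1.6)
cv2.imwrite("pics/a4.png",f(eyes.capture("scene")[:,:,::-1],140,230,150,150,4))
```

```text
(no output)
```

View pics/a4.png

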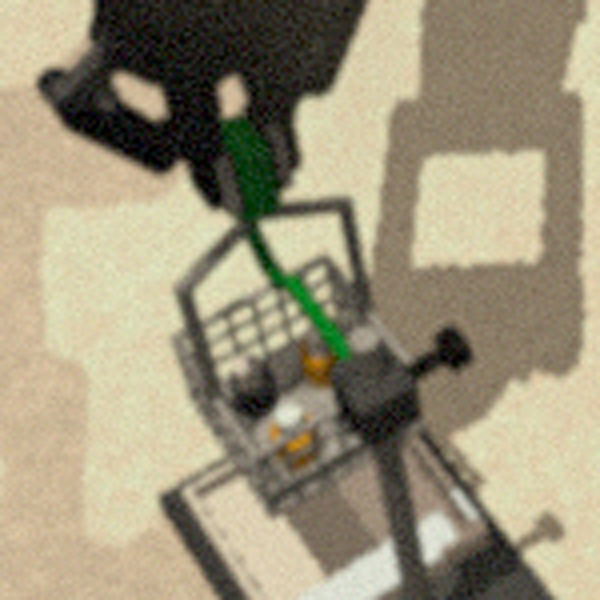

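The hook arm runs under the bail's peak at crop (250,225). I'll lower it.

Request:
drive_tool(series="0 0 0 -0.5 0;0 0 0 -1 0;0 0 0 -1.5 0;0 0 0 -2 0;0 0 0 -2.4 0;0 0 0 -2.7 0;0 0 0 -2.9 0;0 0 0 -3 0;0 0 0 -3 0;0 0 0 -3 0")

```text
time: 10.3
tool_pos: [0.5291, -0.2994, 0.2405]
tcp_rot: [0.998, -0.056, 0.0, 0.0]
force: [0.6, 0.0, -3.6]
grip_width: 0.015
finger_force: 59.3
```

Request:
drive_tool(series="0 0 0 -0.1 0;0 0 0 -0.1 0;0 0 0 -0.2 0;0 0 0 -0.2 0;0 0 0 -0.2 0")

```text
time: 10.8
tool_pos: [0.5292, -0.2996, 0.2399]
tcp_rot: [0.998, -0.056, 0.001, 0.001]
force: [-1.8, 0.8, 6.2]
grip_width: 0.0154
finger_force: 60.7
```

It's seated on the hook. I'll ease back slightly and open.

Request:
drive_tool(series="0 0 0 0.1 0;0 0 0 0.1 0;0 0 0 0.1 0;5 0 0 0.1 0;10 0 0 0.1 0;15 0 0 0.1 0;20 0 0 0.1 0;22 0 0 0.1 0;25 0 0 0.1 0;30 0 0 0.1 0;40 0 0 0.1 0;50 0 0 0.1 0;60 0 0 0.1 0;70 0 0 0.1 0;80 0 0 0.1 0;80 0 0 0.1 0;80 0 0 0.1 0", grip_force=20)

```text
time: 12.5
tool_pos: [0.5289, -0.2993, 0.2393]
tcp_rot: [0.998, -0.056, 0.0, -0.0]
force: [-0.2, -0.3, -0.7]
grip_width: 0.0683
finger_force: 0.0
```

Run:
```python
from h import *
import cv2
f=lambda im,x,y,w,h,k:cv2.convertScaleAbs(cv2.resize(im[y:y+h,x:x+w],None,fx=k,fy=k,interpolation=cv2.INTER_CUBIC),alpha=1.6)
cv2.imwrite("pics/a5.png",f(eyes.capture("scene")[:,:,::-1],140,230,150,150,4))
```

```text
(no output)
```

View pics/a5.png

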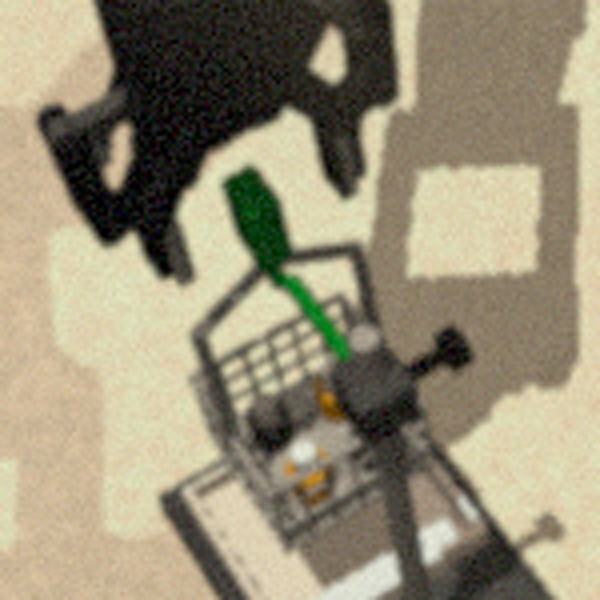

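The basket hangs on the hook, free of the fingers; the handle is at crop (258,215). I'll withdraw upward and then towards the robot.

Request:
drive_tool(series="80 0 0 1 0;80 0 0 2.5 0;80 0 0 5 0;80 0 0 8 0;80 0 0 12 0;80 0 0 16 0;80 -4 -4 16 0;80 -8 -8 16 0;80 -8 -12 16 0;80 -8 -16 16 0;80 -10 -20 16 0;80 -12 -24 16 0;80 -12 -24 16 0;80 -12 -24 16 0;80 -12 -24 16 0;80 -12 -24 16 0;80 -12 -24 16 0;80 -12 -24 16 0")

```text
time: 14.35
tool_pos: [0.4096, -0.5385, 0.3998]
tcp_rot: [0.998, -0.055, 0.0, 0.0]
force: [-0.4, -0.8, 0.4]
grip_width: 0.0683
finger_force: 0.0
```

Run:
```python
from h import *
import cv2
f=lambda im,x,y,w,h,k:cv2.convertScaleAbs(cv2.resize(im[y:y+h,x:x+w],None,fx=k,fy=k,interpolation=cv2.INTER_CUBIC),alpha=1.6)
S=[eyes.capture("scene")[:,:,::-1]];T=eyes.capture("top")[:,:,::-1]
a=f(S[0],140,230,130,150,3);b=f(T,440,150,130,150,3)
cv2.imwrite("pics/a6.png",np.hstack([a,b]))
o=[.5282,-.2986];print(proj("scene",o+[.273]),proj("top",o+[.273]),proj("scene",o+[.225]))
for _ in range(8):S.append(eyes.capture("scene")[:,:,::-1])
d=lambda i,j:cv2.absdiff(cv2.blur(S[i],(3,3)),cv2.blur(S[j],(3,3)))[230:380,140:290].max()
print([d(0,i) for i in range(1,9)])
```

```text
[202.94145465 275.57971695] [527.87923044 241.24445117] [207.60452528 294.11168336]
[np.uint8(13), np.uint8(15), np.uint8(14), np.uint8(13), np.uint8(15), np.uint8(16), np.uint8(18), np.uint8(17)]
```

View pics/a6.png

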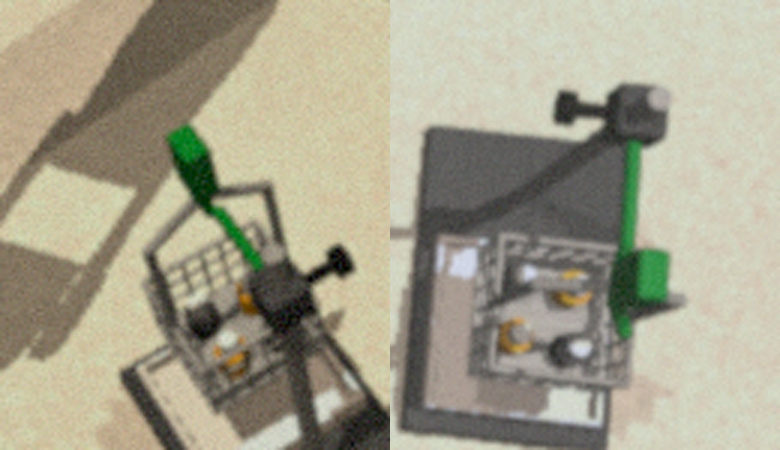

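The handle top is at scene (201.7,276) and top (528,239). The correct hang predicts (203,275.6) and (528,241), so it matches, and successive frames show no motion.

```bash
python3 -c "
from plant import arm
print(arm.finish_job())"
```

```text
the job is handed in; nothing more can be done
None
```

The green-handled basket now hangs still and level on the green hook of the drying stand, the gripper is clear of it, the blue-handled basket was not touched, and the job is handed in at about 15 s.

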